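# Hold a plywood stand square in the gluing corner

### The job

Pick up the plywood stand that has the square post, set it flat on the gluing jig with a long edge of its foot along the long fence, and press it snugly into the corner so that it bears on both fences at once without ramming it. Finish while still holding it pressed there, as one does while the glue takes: do not let go. Leave the other things on the bench where they are.

Things in the scene. Friction and masses are not known exactly. Their poses are not given: they have to be found in the camera images.
- stand: The stand to be glued, bare plywood, loose, 60 to 130 g. A rectangular foot 60 mm (its x) by 90 mm (its y) by 18 mm thick, with a square post 30 x 30 mm in the middle of it, sides parallel to the foot's, rising 55 mm above the foot (top 73 mm above the underside). Origin: centre of the foot's underside; z up the post. A half turn about z makes no difference.
- jig: The gluing jig, fixed to the bench: a grey board 200 mm (its x) by 240 mm (its y) by 12 mm thick, lying flat. Origin: centre of its underside. Two low aluminium fences stand on it along its +x and +y sides and meet at a right angle; its position and yaw vary. Board and fences are rigid and waxed against glue, so wood slides easily on them (friction about 0.25).
- corner (a point): The inside corner of the jig, on the board's top face (12 mm above the bench), where the inner faces of the two fences meet. Axes are those of the jig: the free space of the corner lies towards -x and -y; the stand belongs with its centre 30 mm from here along -x and 45 mm along -y.
- long_fence: Long fence, rigid aluminium bar 190 mm along the jig's y, 20 mm wide, 16 mm high above the board. Its inner face, which looks to the jig's -x, passes through the corner. Origin: centre of its underside.
- short_fence: Short fence, rigid aluminium bar 120 mm along the jig's x, 20 mm wide, 16 mm high above the board; it overlaps the end of the long fence. Its inner face, which looks to the jig's -y, passes through the corner. Origin: centre of its underside.
- round_stand: Bystander: a similar plywood stand with a square foot 66 x 66 x 18 mm and a ROUND post 30 mm in diameter, 73 mm high in all. It may change places with the stand. Origin: centre of the underside.
- glue_bottle: Bystander: white glue bottle 54 mm in diameter, 118 mm high with its nozzle, standing. Origin: centre of the underside.
- offcut: Bystander: plywood offcut 35 x 50 x 9 mm lying on the jig's board near the end away from the corner. Origin: centre of the underside.
- tape_roll: Bystander: roll of paper tape lying flat, 80 mm in diameter, 24 mm high. Origin: centre of the underside.
- screwdriver: Bystander: screwdriver lying on the bench, about 200 mm long. Origin: on its underside.
- cup: Bystander: white ceramic cup 76 mm in diameter, 90 mm high. Origin: centre of the underside.
- slot_box: Bystander: open plywood box 90 x 90 x 60 mm. Origin: centre of the underside.
There are look-alikes about, which are no part of the job. Leave any blue or green look-alike of the stand alone.

How it is judged:
On the way:
1. the stand is lifted clear of the bench in the gripper (height (world z) of stand above 0.025 m and contact force between the fingers and stand above 0.5 N), for 0.2 s.
At the end, for the whole second after the job is handed in: Through the last second the fingers bear on the stand and press it on both fences (over 1 N each); centre within 3.5 mm of its place along both jig axes, underside within 2 mm of the board, parallel to the fences and upright within 0.04 rad, at rest; no fence pressed over 60 N (contact force between stand and long_fence above 1 N and contact force between stand and short_fence above 1 N and contact force between the fingers and stand above 1 N and x of stand in the frame of corner between -0.0335 and -0.0265 m and y of stand in the frame of corner between -0.0485 and -0.0415 m and z of stand in the frame of corner between -0.002 and 0.002 m and angle between the y axis of stand and the y axis of jig, either way round below 0.04 rad and angle between stand's own z axis and vertical below 0.04 rad and linear speed of stand below 0.01 m/s); the arm keeps its last pose, push and grip.
It fails at once if the stand is rammed against a fence (over 60 N) (contact force between stand and long_fence above 60 N or contact force between stand and short_fence above 60 N).
It fails at once if a bystander is moved more than 30 mm (distance of any of round_stand, glue_bottle, offcut, tape_roll, screwdriver, cup, slot_box from where it was at the start of the episode above 0.03 m).
It also fails if it takes over 48 s, if anything falls off the work surface, if the arm or the gripper's body presses on something with over 40 N, if the wrist force passes 120 N, or if a joint passes its speed limit or range.

### The arm

A 6-joint arm with a two-finger parallel gripper is mounted at the origin on the work surface. World frame = base frame: x ahead of the robot, y to its left, z up, the work surface at z = 0. Lengths are in m, angles in rad, forces in N, time in s.
With the tool pointing down it reaches from about 0.275 to 0.775 m from the base axis. Payload 14.6 kg.
Tool frame: the origin (TCP) lies between the finger pads; the fingertips stand 25 mm ahead of it and the grasp point (between the pads) lies 6 mm ahead of it; z points along the fingers, y is the line along which they close (so a half turn about z gives the same grasp; the last joint's range is limited). The gripper opens to 85 mm and grips with 20 to 120 N. Pads are 22 mm wide; open, the fingers measure 114 mm over their backs; the gripper's body (76 mm by 85 mm) begins 54 mm behind the grasp point. The pads swing forward as they close: fully open they stand 13 mm farther back than shut.
Start: joints at [1.048, 0.263, -0.048, 1.259, 0, 1.415], TCP at [0.189, 0.49, 0.235] pointing down, gripper open.
Joint ranges: [-2.65, 2.65], [-0.89, 1.7], [-1.18, 1.37], [-2.13, 2.11], [-1.35, 1.29], [-3.14, 3.14]. Speed limits (rad/s): [1.89, 1.89, 2.57, 2.79, 3.14, 3.14].

### API

Orientations are given as a unit quaternion [x, y, z, w].
In Python, from workcell import r gives the robot as it stands. The module is installed in compiled form; this text tells all that it offers.
- The arm moves only by the shell command python3 -m jog 'ROWS' [FORCE]. ROWS is JSON, a list that holds one entry, the list of rows, each a list of 5 numbers: the shift along the tool's x, y, z in m, then the turn about the tool's z in rad, then the opening, from 0 (shut) to 1 (fully open). In form: [[[dx, dy, dz, twist, hand], ...]]. A call has 1 to 8 rows; each row shifts and turns the commanded pose from where the row before left it, along the tool's axes as they then stand; what a row does not reach is not made up. A row lasts 1/10 s, in which the tool goes at most 50 mm and 8.59 degrees, less where a joint would pass 70% of its speed; a pose out of reach is approached as far as the arm can. A call with a gripper value outside its range is refused whole. The fingers move at their own pace and stop on an object; FORCE is the grip in N (left out, the last holds). Time passes only in rows, so rows that do not move let the fingers close. It gives the time, the measured TCP pose, the force, the opening and the grip force at its end, in the units of the state.
- r.sense(): the state, without advancing time (a new reading comes with each control period).
- r.get_image(name): name is "scene" or "top" or "wrist"; returns the picture (400x640x3 uint8, red, green, blue); there is no depth.
- r.camera_params(name): a dict with "intrinsics" (3x3 intrinsics, pixels), "T" (4x4, takes a point from camera to world coordinates). Camera axes: x right, y up, looking along -z (the intrinsics and any distortion apply to the point x, -y, -z); pixel columns grow to the right and rows downward; lengths in m; the calibration is good to about 2 mm. A picture is of the moment at which its call begins: read the wrist's pose just before it. camera_params takes no time and is no camera call; for the wrist camera it gives the pose at the moment of the call.
- r.finish_job(): hands the job in; it is judged then, once.
Trained networks look in the newest picture that a camera, given by its name, has taken for a name from the list of things; names that differ only in an ending like _2 or _b are one class to them, and where a whole thing is asked for, a point or a joint stands for the part that bears it (a point fixed in the world has none). Each returns a list of dicts, best first, with "conf" (0 to 1); they miss things now and then, are a little off and sometimes report something else, mostly with a low value. They report only what shows in the picture. A call takes as long as a camera call. They do not tell look-alikes from the thing itself.
- r.cut_out(camera, label): "region" (400x640 bool, what is visible of it) and "box" ([left, top, width, height] in pixels, round what is visible of it).
The state is a dict: "t": time; "qpos": joint angles; "dq": joint speeds; "joint_torque": joint torques, N m; "tool_pos": TCP position; "tool_rot": TCP orientation; "wrist_force": force on the tool from outside, world axes, zero at the start; "moment": the same for the moment, N m; "gripper_width": opening from 0.0 (shut) to 1.0 (fully open); "finger_force": force on a finger pad.
Only numpy, scipy, OpenCV 4.12 (cv2) and the standard library are available. Lean on these libraries where they do the work, as an engineer would, in place of code of your own. Each camera call takes 0.05 s, during which the arm holds its last target. There are 200 camera calls.

## Working session

There is one attempt and no reset: what is moved stays moved. The work goes in short steps, Python scripts to look and compute and a shell command to move; the robot and the scene stay as the last step left them, time stands still between calls to the robot, and variables do not carry over. Pictures are saved under pics/ and viewed, at most 10 in all, crops included, and the job is handed in when it is done.

```bash
mkdir -p pics; cat > h.py <<'E'
import numpy as np, cv2
from workcell import r
from scipy.spatial.transform import Rotation as R
def ray(cam,uv,z,P=None):
    P=P or r.camera_params(cam); K=np.array(P["intrinsics"]);T=np.array(P["T"])
    uv=np.atleast_2d(uv).astype(float)
    d=np.c_[(uv[:,0]-K[0,2])/K[0,0],-(uv[:,1]-K[1,2])/K[1,1],-np.ones(len(uv))]@T[:3,:3].T
    o=T[:3,3]; return o+d*((z-o[2])/d[:,2])[:,None]
def proj(cam,p):
    P=r.camera_params(cam);K=np.array(P["intrinsics"]);T=np.array(P["T"])
    q=(np.atleast_2d(p)-T[:3,3])@T[:3,:3]; q=q*[1,-1,-1]
    return np.c_[q[:,0]/q[:,2]*K[0,0]+K[0,2],q[:,1]/q[:,2]*K[1,1]+K[1,2]]
def save(cam,name):
    im=r.get_image(cam); cv2.imwrite(f"pics/{name}.png",im[:,:,::-1]); return im
E
python3 - <<'E'
from h import *
np.set_printoptions(precision=4,suppress=True)
im=save("top","top1")
print({k:v for k,v in r.camera_params("top").items()})
for l in ["stand","jig","long_fence","short_fence","round_stand"]:
    for d in r.cut_out("top",l):
        m=d["region"].astype(np.uint8); rc=cv2.minAreaRect(cv2.findNonZero(m))
        print(l,round(d["conf"],2),d["box"],rc,ray("top",[rc[0]],0.012)[0])
print(r.sense())
E
```

```text
{'intrinsics': array([[430.255 ,   0.    , 319.0451],
       [  0.    , 430.255 , 196.4931],
       [  0.    ,   0.    ,   1.    ]]), 'T': array([[ 0.0293,  0.9764, -0.2141,  0.3478],
       [-0.9996,  0.0299, -0.0005, -0.0316],
       [ 0.0059,  0.214 ,  0.9768,  1.1609],
       [ 0.    ,  0.    ,  0.    ,  1.    ]])}
stand 0.87 [488.6, 231.1, 33.0, 39.5] ((503.5000305175781, 249.00003051757812), (29.589345932006836, 35.16766357421875), 14.03624439239502) [ 0.4713 -0.5272  0.012 ]
stand 0.86 [435.8, 145.5, 38.4, 23.7] ((454.5, 156.5), (25.0, 35.0), 90.0) [ 0.7256 -0.4061  0.012 ]
stand 0.73 [383.0, 134.8, 35.6, 27.9] ((399.6097412109375, 147.48779296875), (32.965911865234375, 25.00380516052246), 12.094757080078125) [ 0.7473 -0.2528  0.012 ]
stand 0.56 [375.4, 181.6, 40.2, 26.0] ((394.60003662109375, 193.8000030517578), (22.76839828491211, 32.8876838684082), 71.56504821777344) [ 0.6135 -0.2376  0.012 ]
stand 0.26 [141.9, 219.4, 20.3, 73.1] ((153.7117919921875, 254.66159057617188), (10.308769226074219, 74.07776641845703), 7.594643592834473) [0.4285 0.4022 0.012 ]
jig 0.63 [208.5, 177.
[... 601 characters left out ...]
.224853515625) [0.4883 0.2268 0.012 ]
round_stand 0.86 [361.2, 231.5, 34.8, 31.4] ((378.0140686035156, 248.2020263671875), (25.55120086669922, 24.98198890686035), 34.69515609741211) [ 0.4634 -0.1922  0.012 ]
{'t': 0.3, 'qpos': array([ 1.0477,  0.2632, -0.0485,  1.2594, -0.    ,  1.4155]), 'dq': array([ 0.0005, -0.0029,  0.0031,  0.0001,  0.002 ,  0.0005]), 'joint_torque': array([ -0.0005, -63.6878,  38.4343,   0.0064,  -0.0001,   0.    ]), 'tool_pos': array([0.1887, 0.4898, 0.2352]), 'tool_rot': array([ 0.1829,  0.9831, -0.0002, -0.    ]), 'wrist_force': array([ 0.5966,  0.3617, -0.3266]), 'moment': array([-0.0477,  0.0218,  0.0537]), 'finger_force': 0.0, 'gripper_width': 0.9988241903169554}
```

View pics/top1.png

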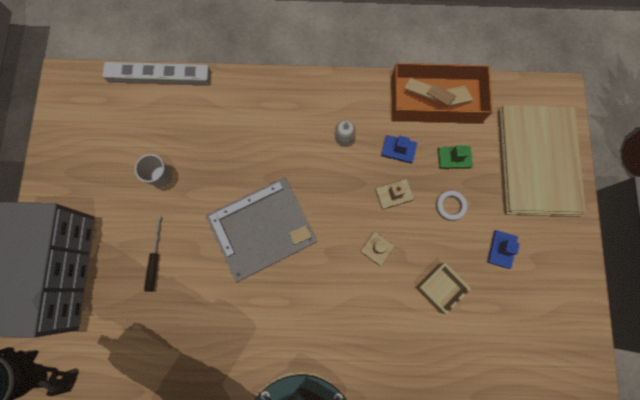

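The real stand is the bare plywood one at about (395,194). The round-post one is at (378,246). The jig's corner is at about (219,216), with the long fence running up and right from it. Next I get the wrist camera offset and a rough stand and fence pose.

```bash
python3 - <<'E'
from h import *
np.set_printoptions(precision=3,suppress=True)
s=r.sense(); P=r.camera_params("wrist");T=np.array(P["T"]); Rt=R.from_quat(s["tool_rot"]).as_matrix()
print(P["intrinsics"]); print("cam in tool",Rt.T@(T[:3,3]-s["tool_pos"])); print(Rt.T@T[:3,:3]); print(Rt)
for n,z,uv in [("long fence",.028,[[282,184],[217,213]]),("short",.028,[[212,217],[230,253]]),("corner",.012,[[221,217]]),("foot",.018,[[377,187],[410,180],[414,200],[380,208]])]:
    p=ray("top",uv,z); print(n,p[:,:2].tolist())
E
```

```text
[[327.577   0.    315.668]
 [  0.    327.577 198.241]
 [  0.      0.      1.   ]]
cam in tool [ 0.08  -0.    -0.138]
[[-0.     0.95   0.314]
 [ 1.     0.     0.   ]
 [ 0.     0.314 -0.95 ]]
[[-0.933  0.36  -0.   ]
 [ 0.36   0.933 -0.   ]
 [ 0.    -0.    -1.   ]]
long fence [[0.6276892010121036, 0.07049426837901365], [0.5426707998588711, 0.24002635863645333]]
short [[0.5314707764883899, 0.25245533297761114], [0.43764036036132276, 0.19756513899978848]]
corner [[0.5348015032118321, 0.23219712001150133]]
foot [[0.6297146246254763, -0.1885657551859902], [0.6522867908352091, -0.2792053021033402], [0.5964441443165733, -0.28919216386857616], [0.5714841308977598, -0.19671548344196313]]
```

```bash
python3 -m jog '[[[-0.043,-0.017,0,0,1],[-0.043,-0.017,0,0,1],[-0.043,-0.017,0,0,1],[-0.043,-0.017,0,0,1],[-0.043,-0.017,0,0,1],[-0.043,-0.017,0,0,1],[-0.043,-0.017,0,0,1],[-0.043,-0.017,0,0,1]]]' 40
python3 -m jog '[[[-0.043,-0.017,0,0,1],[-0.042,-0.016,0,0,1],[0,0,0,0.148,1],[0,0,0,0.148,1],[0,0,0,0.148,1],[0,0,0,0.148,1],[0,0,0,0.148,1],[0,0,0,0,1]]]'
python3 - <<'E'
from h import *
import pickle
P=r.camera_params("wrist"); im=save("wrist","jig1"); pickle.dump(P,open("Pjig.pkl","wb")); s=r.sense(); print(s["tool_pos"],R.from_quat(s["tool_rot"]).as_matrix(),s["qpos"])
E
```

```text
t: 1.1
tool_pos: [0.462, 0.2377, 0.2355]
tool_rot: [0.183, 0.983, 0.0, 0.0]
wrist_force: [0.9, 0.2, -0.1]
gripper_width: 0.999
finger_force: 0.0
t: 1.9
tool_pos: [0.5283, 0.1779, 0.2353]
tool_rot: [0.527, 0.85, -0.0, -0.0]
wrist_force: [0.6, -0.3, -0.6]
gripper_width: 1.0
finger_force: 0.0
[0.52827885 0.17791123 0.23532427] [[-4.49460819e-01  8.93300035e-01 -1.41630821e-04]
 [ 8.93300046e-01  4.49460814e-01 -6.55432674e-05]
 [ 5.10770115e-06 -1.55977950e-04 -9.99999988e-01]] [ 1.78677103e-01  3.19361295e-01  3.33212630e-02  1.28490732e+00
 -3.93280494e-05  1.28331177e+00]
```

View pics/jig1.png

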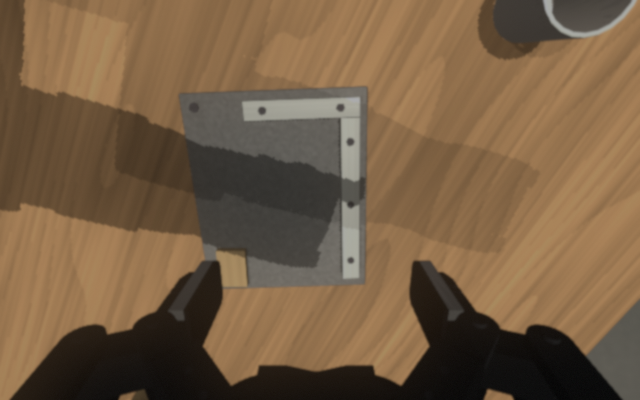

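The wrist view shows the inner corner at about (340,119). The long fence runs down column 340 and the short fence along row 119. Next I fit the edges at the fence-top height.

```bash
python3 - <<'E'
from h import *
import pickle
np.set_printoptions(precision=4,suppress=True)
P=pickle.load(open("Pjig.pkl","rb")); im=cv2.imread("pics/jig1.png"); g=cv2.cvtColor(im,cv2.COLOR_BGR2GRAY).astype(float)
def sub(line):  # strongest gradient, subpixel centroid
    d=np.abs(np.diff(line)); i=d.argmax(); a=slice(max(i-2,0),i+3); return (np.arange(len(d))[a]*d[a]).sum()/d[a].sum()+.5
L=[(332+sub(g[y,332:348]),y) for y in list(range(128,170,3))+list(range(215,270,3))]
S=[(x,110+sub(g[110:130,x])) for x in range(252,332,3)]
for n,p in(("L",L),("S",S)):
    w=ray("wrist",p,.028,P)[:,:2].astype(np.float32)
    vx,vy,x0,y0=cv2.fitLine(w,cv2.DIST_HUBER,0,.01,.01).ravel()
    res=(w-[x0,y0])@[-vy,vx]; print(n,np.degrees(np.arctan2(vy,vx))%180,x0,y0,"res",res.std(),abs(res).max())
    if n=="L": l=(vx,vy,x0,y0)
    else: A=np.array([[l[0],-vx],[l[1],-vy]]); t=np.linalg.solve(A,[x0-l[2],y0-l[3]]); print("corner",l[2]+t[0]*l[0],l[3]+t[0]*l[1])
print(np.round(L[::6],1),np.round(S[::6],1))
for l in ["long_fence","short_fence"]:
    for d in r.cut_out("wrist",l)[:1]:
        c=cv2.boxPoints(cv2.minAreaRect(cv2.findNonZero(d["region"].astype(np.uint8)))); print(l,d["conf"],c.tolist(),ray("wrist",c,.028,P)[:,:2].tolist())
E
```

```text
L 118.37956 0.56827956 0.16192888 res 0.00020073337 0.00058084814
S 28.354816 0.4900106 0.21704902 res 0.0015447311 0.0062262802
corner 0.5275553 0.23731112
[[340.5 128. ]
 [340.6 146. ]
 [340.7 164. ]
 [341.4 227. ]
 [341.7 245. ]
 [342.4 263. ]] [[252.  120.2]
 [270.  119.5]
 [288.  118.8]
 [306.  118.2]
 [324.  117.4]]
long_fence 0.66 [[339.0, 117.0], [359.0, 117.0], [359.0, 278.0], [339.0, 278.0]] [[0.5263918059931167, 0.236699911194146], [0.544797228226495, 0.24582442335862467], [0.635974193668831, 0.07960281685581061], [0.6143188065274743, 0.06886207831712446]]
short_fence 0.61 [[242.6876983642578, 100.56712341308594], [358.7877197265625, 96.26712036132812], [359.578125, 117.60821533203125], [243.47808837890625, 121.90821838378906]] [[0.43157368477570757, 0.20775803529849865], [0.5348165682195984, 0.26357543194144073], [0.5456224380812529, 0.2455543702171634], [0.4403597965102133, 0.18854602898757117]]
```

```bash
python3 -m jog '[[[-0.045,-0.012,0,0,1],[-0.045,-0.012,0,0,1],[-0.045,-0.012,0,0,1],[-0.045,-0.012,0,0,1],[-0.045,-0.012,0,0,1],[-0.045,-0.012,0,0,1],[-0.045,-0.012,0,0,1],[-0.045,-0.013,0,0,1]]]'
python3 -m jog '[[[-0.048,-0.013,0,0,1],[0,0,0,0.11,1],[0,0,0,0.11,1],[0,0,0,0,1],[0,0,0,0,1]]]'
python3 - <<'E'
from h import *
import pickle
P=r.camera_params("wrist"); im=save("wrist","st1"); pickle.dump(P,open("Pst.pkl","wb")); s=r.sense(); print(s["tool_pos"],R.from_quat(s["tool_rot"]).as_matrix(),s["qpos"])
for d in r.cut_out("wrist","stand"):
  m=d["region"].astype(np.uint8); c=cv2.boxPoints(cv2.minAreaRect(cv2.findNonZero(m))); print(d["conf"],d["box"],c.tolist())
E
```

```text
t: 2.85
tool_pos: [0.6024, -0.1894, 0.2354]
tool_rot: [0.525, 0.851, 0.0, 0.0]
wrist_force: [0.8, -0.7, -0.2]
gripper_width: 0.999
finger_force: 0.0
t: 3.35
tool_pos: [0.6121, -0.2361, 0.2354]
tool_rot: [0.614, 0.789, -0.0, 0.0]
wrist_force: [-0.8, 0.1, -0.2]
gripper_width: 1.0
finger_force: 0.0
[ 0.6121428  -0.23596901  0.2354369 ] [[-2.45168432e-01  9.69480499e-01  3.67060532e-05]
 [ 9.69480500e-01  2.45168432e-01 -1.69187201e-05]
 [-2.54015347e-05  3.14378667e-05 -9.99999999e-01]] [-4.92017624e-01  4.98647759e-01  3.24420820e-01  1.39652904e+00
  2.42828121e-06  8.31085280e-01]
0.8 [379.1, 158.5, 88.1, 87.5] [[376.37841796875, 224.36883544921875], [414.98883056640625, 153.96163940429688], [476.7408447265625, 187.82562255859375], [438.13043212890625, 258.2328186035156]]
0.71 [289.1, 122.7, 54.2, 83.4] [[285.96551513671875, 125.58621215820312], [339.84136962890625, 121.0965576171875], [346.5447998046875, 201.53793334960938], [292.6689453125, 206.027587890625]]
0.65 [0.0, 157.4, 148.9, 120.8] [[-7.546804428100586, 210.34567260742188], [90.7005844116211, 140.7537841796875], [146.22079467773438, 219.13525390625], [47.973411560058594, 288.7271423339844]]
0.59 [332.5, 272.6, 64.1, 79.9] [[332.5185852050781, 346.79974365234375], [346.5636901855469, 270.95623779296875], [399.2387390136719, 280.71087646484375], [385.1936340332031, 356.55438232421875]]
0.56 [136.1, 306.1, 18.4, 16.6] [[127.6059341430664, 315.45941162109375], [147.5089111328125, 302.88909912109375], [152.90298461914062, 311.4296875], [133.0, 324.0]]
```

View pics/st1.png

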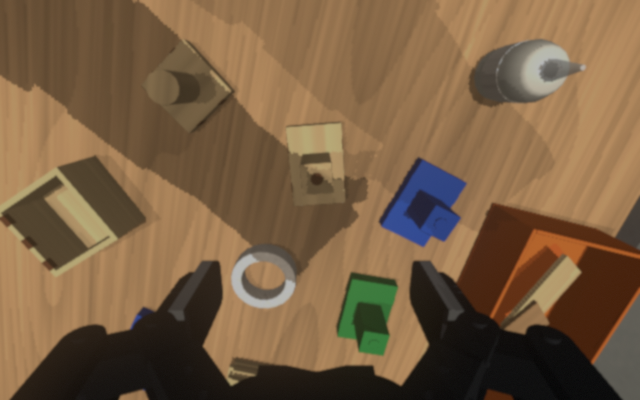

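The stand spans about (289–346, 122–206), with its square post top near (318,177). Blue and green copies are at (423,200) and (367,312). I fit the foot pose to its silhouette.

```bash
cat >> h.py <<'E'
from scipy.optimize import minimize
def fit(m,P,x0,zb=0.):
    K=np.array(P["intrinsics"]);T=np.array(P["T"]); S=4
    B=np.array([[sx*a,sy*b,z] for a,b,zs in((.03,.045,(0,.018)),(.015,.015,(.018,.073))) for z in zs for sx in(-1,1) for sy in(-1,1)])+[0,0,zb]
    M=cv2.resize(m.astype(np.uint8),None,fx=S,fy=S,interpolation=cv2.INTER_LINEAR)
    def cost(v):
        c,s=np.cos(v[2]/10),np.sin(v[2]/10); p=B@np.array([[c,s,0],[-s,c,0],[0,0,1]])+[v[0],v[1],0]
        q=((p-T[:3,3])@T[:3,:3])*[1,-1,-1]; uv=np.c_[q[:,0]/q[:,2]*K[0,0]+K[0,2],q[:,1]/q[:,2]*K[1,1]+K[1,2]]
        I=np.zeros_like(M)
        for k in(uv[:8],uv[8:]): cv2.fillConvexPoly(I,cv2.convexHull(np.round(((k+.5)*S-.5)*16).astype(np.int32)),1,shift=4)
        return 1-(I&M).sum()/(I|M).sum()
    x0=np.array([x0[0],x0[1],x0[2]*10]); sim=np.vstack([x0,*(x0+np.diag([.01,.01,1]))])
    o=minimize(cost,x0,method="Nelder-Mead",options=dict(initial_simplex=sim,xatol=1e-4,fatol=1e-5)); return o.x[0],o.x[1],o.x[2]/10,o.fun
E
python3 - <<'E'
from h import *
import pickle
P=pickle.load(open("Pst.pkl","rb"))
d=min(r.cut_out("wrist","stand"),key=lambda d:abs(d["box"][0]-289)+abs(d["box"][1]-122))
f=fit(d["region"],P,(.6125,-.238,.25)); print(f)
s=r.sense(); Rt=R.from_quat(s["tool_rot"]).as_matrix(); print("shift tool",Rt.T@(np.array([f[0],f[1],.051])-s["tool_pos"]),"tool y angle",np.arctan2(Rt[1,1],Rt[0,1]))
E
```

```text
(np.float64(0.6133223439418376), np.float64(-0.23581890092778013), np.float64(0.3288414065657534), np.float64(0.05914001151895709))
shift tool [-1.58476331e-04  1.12942161e-03  1.84520489e-01] tool y angle 0.24620168278294113
```

```bash
python3 -m jog '[[[0,0.001,0.04,-0.083,1],[0,0,0.04,0,1],[0,0,0.04,0,1],[0,0,0.035,0,1],[0,0,0.02,0,1],[0,0,0.01,0,1],[0,0,0,0,1]]]' 40
python3 -m jog '[[[0,0,0,0,0],[0,0,0,0,0],[0,0,0,0,0],[0,0,0,0,0],[0,0,0,0,0],[0,0,0,0,0],[0,0,0,0,0],[0,0,0,0,0]]]' 40
```

```text
t: 4.2
tool_pos: [0.6127, -0.2356, 0.0496]
tool_rot: [0.582, 0.813, -0.0, -0.001]
wrist_force: [1.0, 0.1, -0.0]
gripper_width: 0.998
finger_force: 0.0
t: 5.0
tool_pos: [0.6134, -0.2362, 0.0511]
tool_rot: [0.583, 0.813, 0.0, 0.001]
wrist_force: [-1.0, 0.8, 7.5]
gripper_width: 0.343
finger_force: 41.8
```

```bash
python3 -m jog '[[[0,0,-0.02,0,0],[0,0,-0.04,0,0],[0,0,-0.04,0,0],[0,0,0,0,0],[0,0,0,-0.084,0],[0,0,0,-0.084,0],[0,0,0,0,0]]]'
python3 - <<'E'
from h import *
s=r.sense(); Rt=R.from_quat(s["tool_rot"]).as_matrix(); print("shift",Rt.T@(np.array([.5177,.1672,.15])-s["tool_pos"]),np.degrees(np.arctan2(Rt[1,1],Rt[0,1])),s["finger_force"],s["gripper_width"])
E
```

```text
t: 5.7
tool_pos: [0.6129, -0.2359, 0.1499]
tool_rot: [0.512, 0.859, -0.0, -0.0]
wrist_force: [1.2, -0.0, -0.7]
gripper_width: 0.342
finger_force: 40.9
shift [3.99928007e-01 1.07835480e-01 6.55562015e-05] 28.381149321831238 40.94956398010254 0.341924433241699
```

```bash
python3 -m jog '[[[0.02,0.006,0,0,0],[0.045,0.012,0,0,0],[0.045,0.012,0,0,0],[0.045,0.012,0,0,0],[0.045,0.012,0,0,0],[0.045,0.012,0,0,0],[0.045,0.012,0,0,0],[0.045,0.012,0,0,0]]]'
python3 -m jog '[[[0.045,0.012,0,0,0],[0.02,0.006,0,0,0],[0,0,0,0,0],[0,0,0.03,0,0],[0,0,0.02,0,0],[0,0,0,0,0],[0,0,0,0,0]]]'
python3 - <<'E'
from h import *
P=r.camera_params("wrist"); im=save("wrist","held"); s=r.sense(); print(s["tool_pos"],s["wrist_force"],s["finger_force"])
Rt=R.from_quat(s["tool_rot"]).as_matrix(); print(np.degrees(np.arctan2(Rt[1,1],Rt[0,1])))
for d in r.cut_out("wrist","stand")[:2]: print(d["conf"],d["box"],fit(d["region"],P,(s["tool_pos"][0],s["tool_pos"][1],np.radians(28.4)),s["tool_pos"][2]-.051))
E
```

```text
t: 6.5
tool_pos: [0.5327, 0.1033, 0.1502]
tool_rot: [0.514, 0.858, 0.0, 0.0]
wrist_force: [1.3, 0.3, -0.8]
gripper_width: 0.344
finger_force: 40.9
t: 7.2
tool_pos: [0.5187, 0.1668, 0.1007]
tool_rot: [0.513, 0.858, -0.0, -0.0]
wrist_force: [-0.0, 0.8, -0.4]
gripper_width: 0.34
finger_force: 40.8
[0.51907642 0.16700748 0.10122485] [ 0.64193991 -0.81598034 -0.37377988] 40.80018639564514
28.225161127232287
0.62 [260.2, 155.5, 112.9, 170.8] (np.float64(0.5183419365565326), np.float64(0.16770440215528326), np.float64(0.48932435752442344), np.float64(0.10645636834647698))
```

View pics/held.png

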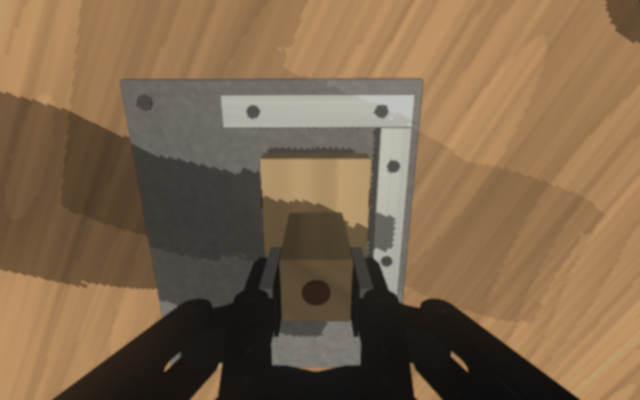

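The stand is held square over the board at (260–372, 155–326), short of both fences (short fence edge at row 127, long fence edge at column 378). I lower it gently.

```bash
python3 -m jog '[[[0,0,0.02,0,0],[0,0,0.012,0,0],[0,0,0.003,0,0],[0,0,0,0,0],[0,0,0,0,0]]]'
python3 -m jog '[[[0,0,0.001,0,0],[0,0,0.001,0,0],[0,0,0,0,0],[0,0,0,0,0]]]'
python3 -m jog '[[[0,0,0.001,0,0],[0,0,0,0,0],[0,0,0,0,0]]]'
```

```text
t: 7.8
tool_pos: [0.5191, 0.1674, 0.0663]
tool_rot: [0.513, 0.858, 0.0, 0.001]
wrist_force: [0.7, 0.3, -0.8]
gripper_width: 0.341
finger_force: 40.9
t: 8.2
tool_pos: [0.5186, 0.1674, 0.0635]
tool_rot: [0.513, 0.859, 0.0, 0.0]
wrist_force: [0.3, -0.8, -0.4]
gripper_width: 0.342
finger_force: 40.9
t: 8.5
tool_pos: [0.5186, 0.1674, 0.0631]
tool_rot: [0.513, 0.859, 0.0, 0.0]
wrist_force: [-4.4, 0.1, 12.8]
gripper_width: 0.343
finger_force: 42.6
```

```bash
python3 -m jog '[[[0,0,-0.0007,0,0],[0.004,0.004,0,0,0],[0.003,0.003,0,0,0],[0,0,0,0,0],[0,0,0,0,0]]]'
python3 -m jog '[[[0,0.001,0,0,0],[0,0.001,0,0,0],[0,0,0,0,0],[0,0,0,0,0]]]'
python3 - <<'E'
from h import *
s=r.sense(); Rt=R.from_quat(s["tool_rot"]).as_matrix(); print("to go",Rt.T@(np.array([.5226,.1835,.063])-s["tool_pos"]),"F tool",Rt.T@s["wrist_force"])
E
```

```text
t: 9.0
tool_pos: [0.5217, 0.1773, 0.0632]
tool_rot: [0.513, 0.859, 0.0, 0.0]
wrist_force: [0.3, 1.4, 3.2]
gripper_width: 0.343
finger_force: 41.3
t: 9.4
tool_pos: [0.5229, 0.1777, 0.0631]
tool_rot: [0.513, 0.859, -0.0, -0.0]
wrist_force: [-1.5, -0.2, 5.5]
gripper_width: 0.344
finger_force: 41.7
to go [0.00524847 0.00248534 0.00014874] F tool [ 0.52142541 -1.40246931 -5.52543624]
```

```bash
for i in 1; do python3 -m jog '[[[0,0.001,0,0,0],[0,0,0,0,0],[0,0,0,0,0]]]'; done
python3 -m jog '[[[0,0.001,0,0,0],[0,0,0,0,0],[0,0,0,0,0]]]'
python3 - <<'E'
from h import *
s=r.sense(); Rt=R.from_quat(s["tool_rot"]).as_matrix(); print("to go",Rt.T@(np.array([.5226,.1835,.063])-s["tool_pos"]),"F tool",Rt.T@s["wrist_force"])
E
```

```text
t: 9.7
tool_pos: [0.5238, 0.1781, 0.0632]
tool_rot: [0.513, 0.859, -0.0, -0.0]
wrist_force: [-2.6, -1.7, 5.2]
gripper_width: 0.34
finger_force: 41.7
t: 10.0
tool_pos: [0.5247, 0.1786, 0.0632]
tool_rot: [0.513, 0.858, -0.0, -0.0]
wrist_force: [-2.9, -1.0, 4.4]
gripper_width: 0.345
finger_force: 41.7
to go [0.00533197 0.0005224  0.00017395] F tool [ 0.48626713 -2.98122902 -4.37731052]
```

```bash
python3 -m jog '[[[0,0.0005,0,0,0],[0,0,0,0,0],[0,0,0,0,0]]]'
python3 -m jog '[[[0,0.0005,0,0,0],[0,0,0,0,0],[0,0,0,0,0]]]'
python3 -m jog '[[[0,0.0005,0,0,0],[0,0,0,0,0],[0,0,0,0,0]]]'
```

```text
t: 10.3
tool_pos: [0.5249, 0.1787, 0.0632]
tool_rot: [0.513, 0.858, -0.0, -0.0]
wrist_force: [-3.6, -2.3, 7.1]
gripper_width: 0.346
finger_force: 41.9
t: 10.6
tool_pos: [0.525, 0.1787, 0.0632]
tool_rot: [0.513, 0.858, -0.001, -0.0]
wrist_force: [-4.6, -3.1, 9.4]
gripper_width: 0.344
finger_force: 42.4
t: 10.9
tool_pos: [0.525, 0.1788, 0.0632]
tool_rot: [0.513, 0.858, -0.001, -0.0]
wrist_force: [-7.3, -4.6, 12.7]
gripper_width: 0.344
finger_force: 42.8
```

```bash
python3 -m jog '[[[0,0,-0.0004,0,0],[0.0015,0,0,0,0],[0.0015,0,0,0,0],[0,0,0,0,0],[0,0,0,0,0]]]'
python3 -m jog '[[[0.001,0,0,0,0],[0,0,0,0,0],[0,0,0,0,0]]]'
python3 -m jog '[[[0.0005,0,0,0,0],[0,0,0,0,0],[0,0,0,0,0]]]'
python3 - <<'E'
from h import *
s=r.sense(); Rt=R.from_quat(s["tool_rot"]).as_matrix(); print("to go",Rt.T@(np.array([.5226,.1835,.063])-s["tool_pos"]),"F tool",Rt.T@s["wrist_force"],s["moment"])
E
```

```text
t: 11.4
tool_pos: [0.5238, 0.181, 0.0633]
tool_rot: [0.513, 0.858, -0.001, -0.0]
wrist_force: [-5.0, -7.2, 6.2]
gripper_width: 0.342
finger_force: 41.8
t: 11.7
tool_pos: [0.5234, 0.1818, 0.0633]
tool_rot: [0.513, 0.858, -0.002, -0.0]
wrist_force: [-4.3, -8.4, 6.9]
gripper_width: 0.343
finger_force: 41.9
t: 12.0
tool_pos: [0.5232, 0.1822, 0.0633]
tool_rot: [0.513, 0.858, -0.002, -0.0]
wrist_force: [-4.6, -8.7, 7.1]
gripper_width: 0.344
finger_force: 41.9
to go [1.42671943e-03 9.43480377e-05 3.12949090e-04] F tool [-5.45508025 -8.21816918 -7.02367471] [-1.78121289  0.88635558  0.08959713]
```

```bash
python3 -m jog '[[[0.0005,0,0,0,0],[0,0,0,0,0],[0,0,0,0,0]]]'
python3 -m jog '[[[0.0005,0,0,0,0],[0,0,0,0,0],[0,0,0,0,0]]]'
python3 -m jog '[[[0.0005,0,0,0,0],[0,0,0,0,0],[0,0,0,0,0]]]'
python3 - <<'E'
from h import *
s=r.sense(); Rt=R.from_quat(s["tool_rot"]).as_matrix(); print("to go",Rt.T@(np.array([.5226,.1835,.063])-s["tool_pos"]),"F tool",Rt.T@s["wrist_force"],s["moment"])
E
```

```text
t: 12.3
tool_pos: [0.523, 0.1826, 0.0633]
tool_rot: [0.513, 0.858, -0.002, 0.0]
wrist_force: [-4.3, -8.1, 6.1]
gripper_width: 0.342
finger_force: 41.9
t: 12.6
tool_pos: [0.5229, 0.1829, 0.0633]
tool_rot: [0.513, 0.858, -0.002, 0.0]
wrist_force: [-3.7, -10.5, 6.6]
gripper_width: 0.344
finger_force: 41.9
t: 12.9
tool_pos: [0.5228, 0.183, 0.0634]
tool_rot: [0.513, 0.858, -0.002, 0.001]
wrist_force: [-2.7, -13.7, 8.1]
gripper_width: 0.344
finger_force: 41.9
to go [5.71134020e-04 6.51987241e-05 4.18921255e-04] F tool [-10.81232402  -8.85334966  -8.08256257] [-2.68633578  0.66134873  0.18710462]
```

```bash
python3 -m jog '[[[0.0004,0.0003,0,0,0],[0,0,0,0,0],[0,0,0,0,0],[0,0,0,0,0]]]'
python3 - <<'E'
from h import *
P=r.camera_params("wrist"); save("wrist","final1"); 
s=r.sense(); Rt=R.from_quat(s["tool_rot"]).as_matrix(); print("to go",Rt.T@(np.array([.5226,.1835,.063])-s["tool_pos"]),"F tool",Rt.T@s["wrist_force"],Rt[:,2],np.degrees(np.arctan2(Rt[1,1],Rt[0,1])))
im=cv2.imread("pics/final1.png")[60:380,160:480]; cv2.imwrite("pics/final1c.png",cv2.resize(im,(600,600),interpolation=cv2.INTER_CUBIC))
E
```

```text
t: 13.3
tool_pos: [0.5228, 0.183, 0.0635]
tool_rot: [0.513, 0.858, -0.002, 0.001]
wrist_force: [-3.2, -16.5, 7.9]
gripper_width: 0.345
finger_force: 42.2
to go [5.27617654e-04 2.58281514e-05 4.44110577e-04] F tool [-12.48476657 -10.16553397  -7.98769955] [-0.0010083  -0.00492919 -0.99998734] 28.242694298901224
```

View pics/final1c.png

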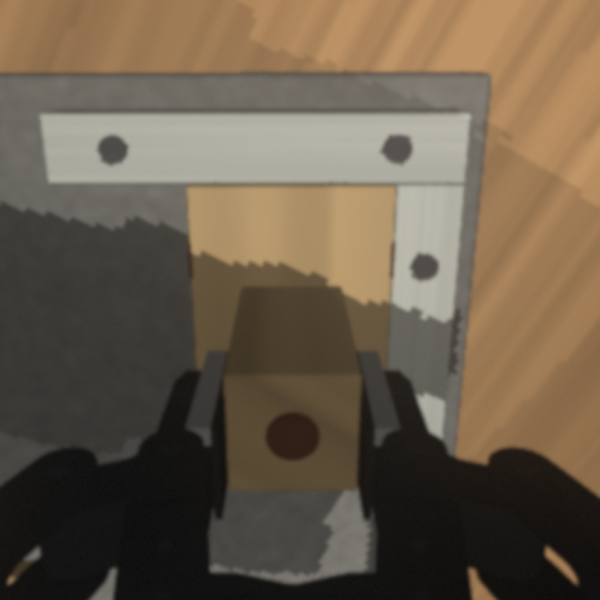

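The foot is flush on both fences: its upper edge meets the short fence at row ~185, and its right edge meets the long fence at column ~393. The press is steady at about 12 N and 10 N, so I hand in.

```bash
python3 -m jog '[[[0,0,0,0,0],[0,0,0,0,0],[0,0,0,0,0],[0,0,0,0,0],[0,0,0,0,0]]]'; python3 -c "
from workcell import r
print(r.finish_job())"
```

```text
t: 13.85
tool_pos: [0.5229, 0.183, 0.0635]
tool_rot: [0.513, 0.858, -0.002, 0.001]
wrist_force: [-3.2, -16.3, 8.4]
gripper_width: 0.344
finger_force: 42.2
the job is handed in; nothing more can be done
None
```

I handed the job in at about 14 s with the stand flat on the jig, held in the gripper and pressed on both fences: about 10 N towards the long one and 12 N towards the short one, measured at the wrist. The hand-in call returned no verdict.

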